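Close and lock the headlamp's glass front

ROBOT

A 6-joint arm with a two-finger parallel gripper is mounted at the origin on the work surface. World frame = base frame: x ahead of the robot, y to its left, z up, the work surface at z = 0. Lengths are in mm, angles in degrees, forces in N, time in s.
With the tool pointing down it reaches from about 350 to 850 mm from the base axis. Payload 8.1 kg.
Tool frame: the origin (TCP) lies at the very end of the fingers, on their centre line; the grasp point (between the pads) lies 19 mm behind it (r.grip_depth is the distance from the TCP to the grasp point, in mm); z points along the fingers, y is the direction in which the jaws open and shut (so a half turn about z gives the same grasp; the last joint's range is limited). The gripper opens to 85 mm and grips with 20 to 120 N. Pads are 22 mm wide; open, the fingers measure 114 mm over their backs; the gripper's body (76 mm by 85 mm) begins 54 mm behind the grasp point. The pads swing forward as they close: fully open they stand 13 mm farther back than shut.
Start: joints at [65.352, 7.471, 85.268, -0, 87.261, -4.893], TCP at [202.784, 564.698, 231.292] pointing down, gripper open.
Joint ranges: [-169.43, 169.43], [-51.17, 129.36], [1.28, 143.12], [-76.62, 256.62], [0, 156.53], [-152.29, 152.29]. Speed limits (degrees/s): [136.94, 136.94, 159.86, 180, 180, 180].

INTERFACE

Orientations are given as [roll, pitch, yaw] about the fixed x, y, z axes, in that order (R = Rz(yaw) Ry(pitch) Rx(roll)).
In Python, from bench import status, viewer, hand_in, r gives the robot as it stands.
- The arm moves only by the shell command python3 -m crank 'ROWS' [OPENING] [FORCE]. ROWS is a JSON object of lists of equal length, an entry for each row: "slide": the shift along the tool's x, y, z in m, a list of three; "twist": the turn about the tool's z in rad. A call has 1 to 8 rows; each row shifts and turns the commanded pose from where the row before left it, along the tool's axes as they then stand; what a row does not reach is not made up. A row lasts 1/10 s, in which the tool goes at most 50 mm and 8.59 degrees, less where a joint would pass 70% of its speed; a pose out of reach is approached as far as the arm can. A call with a gripper value outside its range is refused whole. OPENING is the closure, from 0 (fully open) to 1 (shut), set as the call begins (- or left out, the last holds). The fingers move at their own pace and stop on an object; FORCE is the grip in N (left out, the last holds). Time passes only in rows, so rows that do not move let the fingers close. It gives the time, the measured TCP pose, the force and the opening at its end, in the units of the state.
- status.sense(): the state, without advancing time (a new reading comes with each control period).
- viewer.snapshot(name): name is "scene" or "top"; returns a dict with "img" (384x512x3 uint8, red, green, blue), "fx", "fy", "cx", "cy" (pixels), "k1" (the pictures are not rectified: a ray, as slopes to the right and down, at radius r is drawn at 1 + k1 r^2 times it, then the intrinsics apply), "R" (3x3) and "t" (3): a world point X has camera coordinates R X + t. Camera axes: x right, y down, z forward; pixel columns grow to the right and rows downward; lengths in mm; the calibration is good to about 2 mm. A picture is of the moment at which its call begins. There is no depth.
- hand_in(): hands the job in, once; it reports no verdict.
The state is a dict: "time": time; "joint_pos": joint angles; "qd": joint speeds; "joint_efforts": joint torques, N m; "tool_pos": TCP position; "tcp_rot": TCP orientation; "ft_force": force on the tool from outside, world axes, zero at the start; "wrist_torque": the same for the moment, N m; "finger_gap": finger opening in mm.
Only numpy, scipy, OpenCV 4.12 (cv2) and the standard library are available. Lean on these libraries where they do the work, as an engineer would, in place of code of your own. Each camera call takes 0.05 s, during which the arm holds its last target.

TASK

The round headlamp lying face up on the bench has been fitted with a new bulb: tip its hinged glass front fully shut first, and then turn the lock collar around its rim clockwise (seen from above) until the collar's upright lug lines up with the fixed wedge-shaped lock mark, and leave it there. Do not disturb the other things lying on the bench.

Things in the scene. Friction and masses are not known exactly. Their poses are not given: they have to be found in the camera images.
- lamp: Headlamp housing, a grey round bowl 170 mm across standing face up in a dark bench ring, bolted to the bench (it does not move). Origin at the bench under its centre; z up is the axis of the bowl and of the collar. The front's hinge is on its +y side. Bowl rim and collar top lie 108 to 110 mm above the bench. Two small brackets outside the collar carry the open stud and the lock mark, tops 100 mm above the bench. Place and yaw vary.
- front (a joint): Hinge of the glass front (rad): 0 fully shut (rests on its stop), about 1.57 upright; range 0 to 1.6, starts standing open at 0.9 to 1.4. The hinge is stiff (about 0.55 N m) and keeps the front where it is left; pushing it down near its free edge takes 1 to 4 N.
- front_hinge (a point): On the hinge axis of the front, mid-length: 108 mm from the lamp's axis on the lamp's +y side, 114 mm above the bench. The hinge axis runs along the lamp's x; the front opens upward and stands up on this side, its free edge swings over to the lamp's -y side when it shuts.
- front_rim (a point): Point on the outer (upper when shut) face of the front's steel rim, at the free edge opposite the hinge, 178 mm from the hinge axis; the rim is a steel ring 154 mm across and 13 mm wide around a fixed glass, with its outer face about 3 mm below the hinge axis when shut. Axes of the front: -y runs from the hinge to this point, z is the outward normal of the outer face. A good place to push is anywhere within 25 mm inward of this point.
- collar (a joint): Turn of the lock collar (rad), growing clockwise seen from above: starts at 0 to 0.3 (open), the lug is on the lock mark at 1.10, hard stop at 1.45 (past the mark). Friction about 0.45 N m: 4 to 5 N on the lug; it stays where it is left.
- collar_lug (a point): Middle of the collar's single upright lug, an aluminium block 14 mm thick (along the turn), 26 mm radially (96 to 122 mm from the lamp's axis), rising from the collar to 144 mm above the bench; this point is 109 mm from the lamp's axis and 128 mm above the bench. The space on both sides of it is free above 112 mm.
- lock_mark (a point): Tip of the fixed wedge-shaped lock mark, a dark square plate of 22 mm set corner-first, 9 mm thick, just outside the lug's path: 128 mm from the lamp's axis, 100 mm above the bench. The wedge's tip points at the lamp's axis; locked means lug, wedge and lamp axis in one line.
- open_stud (a point): Top of the fixed round stud (12 mm thick) that marks the open place, 136 mm from the lamp's axis, 100 mm above the bench. Not the lock mark.
- tray: Bystander: open steel parts tray 170 x 150 x 28 mm, fixed; origin under its centre.
- tin: Bystander: steel tin 52 mm across, 60 mm high, in the tray; origin under its centre.
- bearing: Bystander: steel bearing ring 52 mm across, 16 mm high, in the tray; origin under its centre.
- carton: Bystander: cardboard bulb carton 45 x 45 x 50 mm beside the lamp; origin under its centre.
- spanner: Bystander: steel spanner 150 mm long lying on the bench; origin under its middle.
- screwdriver: Bystander: screwdriver 190 mm long lying on the bench; origin under its middle.
- jar: Bystander: glass jar 64 mm across, 85 mm high; origin under its centre.
- oil: Bystander: grey oil bottle 60 mm across, 160 mm high; origin under its centre.

How it is judged:
By the outcome, as a careful person would: the job done as asked, in the order asked, and still so for the second after the job is handed in, with the robot touching nothing.
It also fails if it takes over 54 s, if anything falls off the work surface, if the arm or the gripper's body presses on something with over 40 N, if the wrist force passes 120 N, or if a joint passes its speed limit or range.

## Working session

There is one attempt and no reset: what is moved stays moved. The work goes in short steps, Python scripts to look and compute and a shell command to move; the robot and the scene stay as the last step left them, time stands still between calls to the robot, and variables do not carry over. Pictures are saved under pics/ and viewed, and the job is handed in when it is done.

```bash
mkdir -p pics; ls
python3 - <<'E'
from bench import status, viewer, r
import cv2,json,pickle
print(status.sense())
for n in("scene","top"):
    s=viewer.snapshot(n); pickle.dump(s,open(f"pics/{n}0.pkl","wb"))
    cv2.imwrite(f"pics/{n}0.png",s["img"][:,:,::-1]); print(n,{k:v for k,v in s.items() if k!="img"})
    cv2.imwrite(f"pics/{n}0b.png",cv2.resize(s["img"][:,:,::-1],(800,600),interpolation=cv2.INTER_CUBIC))
E
```

```text
pics
{'time': 0.0, 'joint_pos': array([ 6.53517658e+01,  7.51470679e+00,  8.53285928e+01, -4.22742256e-04,
        8.72592336e+01, -4.89433609e+00]), 'qd': array([-0.03699297,  0.07881048,  0.02762426,  0.02915078,  0.0088363 ,
       -0.03143049]), 'joint_efforts': array([ 2.36059517e-03, -5.69399393e+01, -5.00555634e+01,  3.35361494e-05,
        1.44887177e-02,  6.63184665e-05]), 'tool_pos': array([202.56138448, 564.21195652, 230.25516653]), 'tcp_rot': array([-1.79897805e+02, -8.32728677e-03,  1.60246115e+02]), 'ft_force': array([-0.22943735,  0.60295491, -0.31457946]), 'wrist_torque': array([ 0.00896331, -0.03578692, -0.06642212]), 'finger_gap': 85.6028540715558}
scene {'fx': 401.047478272724, 'fy': 401.047478272724, 'cx': 254.5823833941791, 'cy': 186.9069909946918, 'k1': -0.1454695217314908, 'R': array([[-0.06654952,  0.99777883, -0.00292809],
       [ 0.523288  ,  0.03240316, -0.85153961],
       [-0.84955331, -0.05820178, -0.5242821 ]]), 't': array([ 103.3583069 , -191.13987338, 1495.82327923])}
top {'fx': 486.75487467869914, 'fy': 486.75487467869914, 'cx': 247.67284651794503, 'cy': 191.6830642270456, 'k1': -0.15889362682812616, 'R': array([[ 0.02963992, -0.99938205, -0.01889433],
       [-0.99671976, -0.02812627, -0.07588567],
       [ 0.07530735,  0.0210816 , -0.99693749]]), 't': array([ -58.82973821,  580.50799504, 1180.91782622])}
```

View pics/scene0b.png

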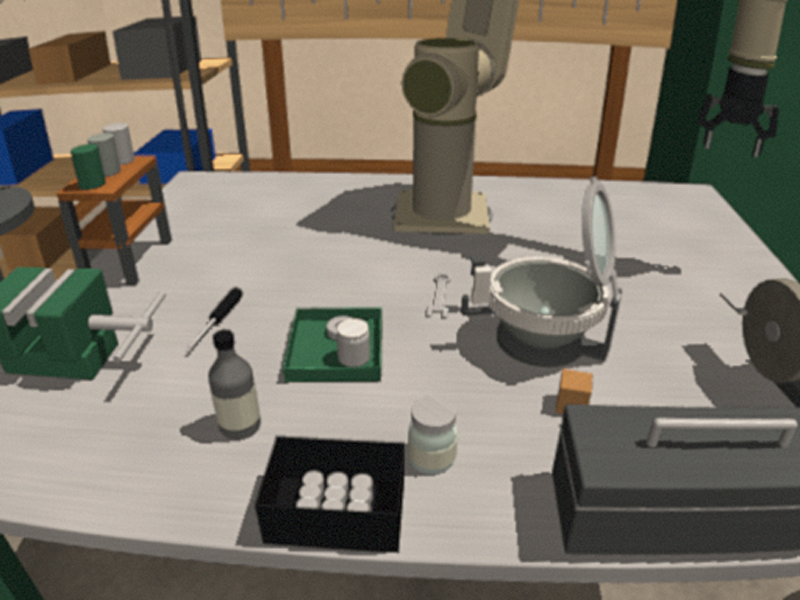

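View pics/top0b.png

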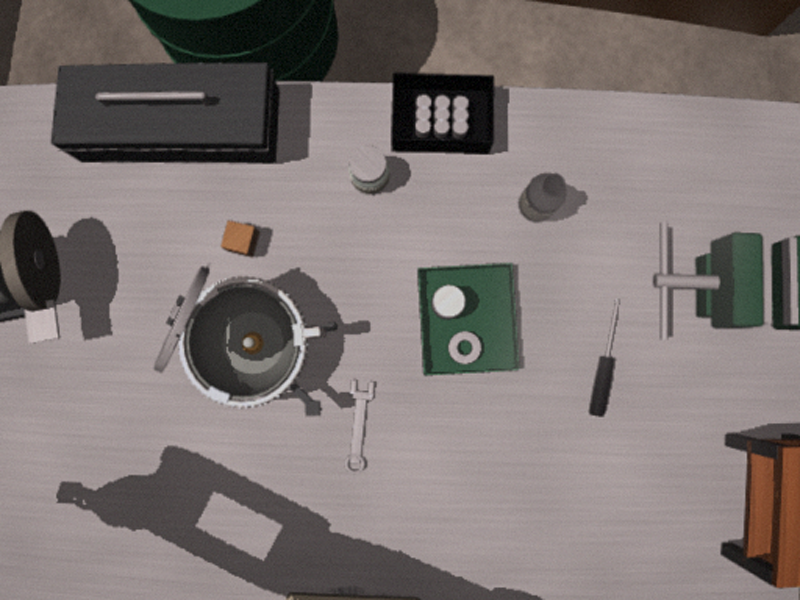

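Run:
```python
import cv2
a=cv2.imread("pics/top0.png")[155:275,85:245]; cv2.imwrite("pics/topz.png",cv2.resize(a,(800,600),interpolation=cv2.INTER_CUBIC))
a=cv2.imread("pics/scene0.png")[105:240,270:450]; cv2.imwrite("pics/scz.png",cv2.resize(a,(800,600),interpolation=cv2.INTER_CUBIC))
```

```text
(no output)
```

View pics/topz.png

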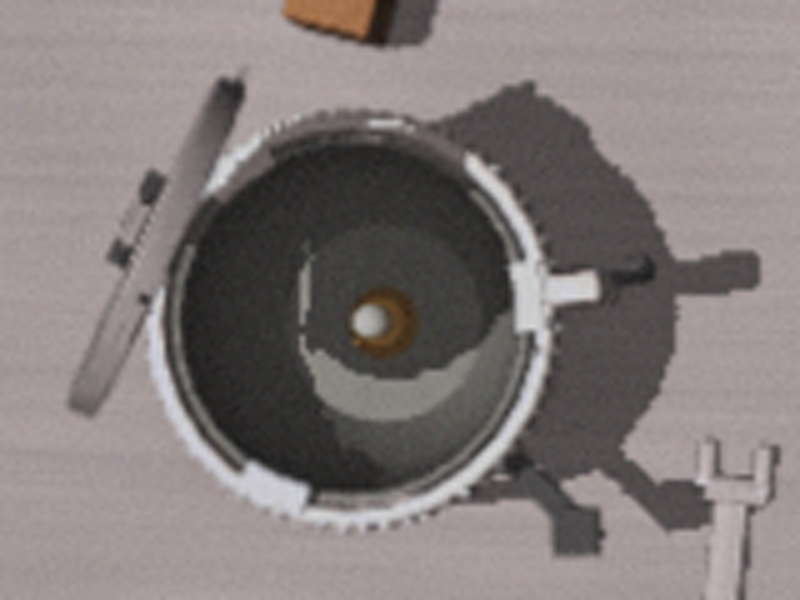

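View pics/scz.png

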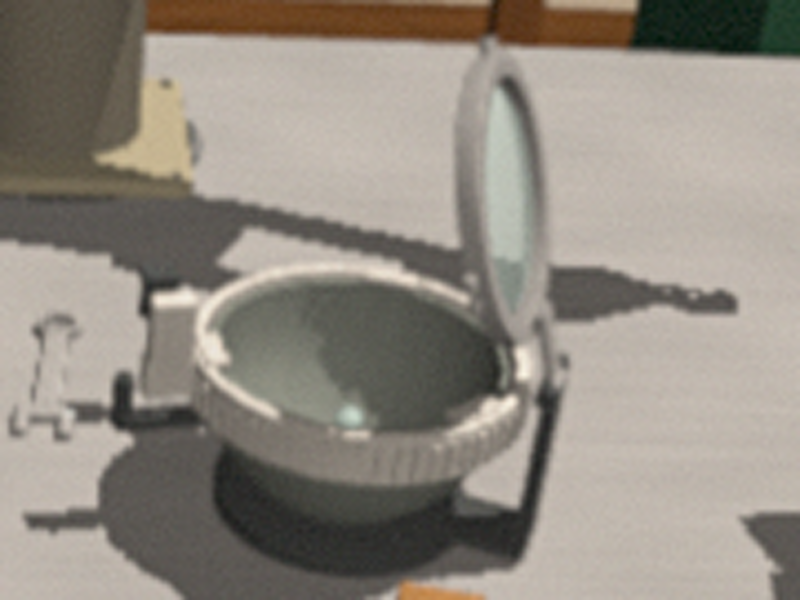

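```bash
cat > h.py <<'E'
import numpy as np, cv2, pickle
def ray(s,u,v):
    K=np.array([[s["fx"],0,s["cx"]],[0,s["fy"],s["cy"]],[0,0,1.]])
    p=cv2.undistortPoints(np.array([[[u,v]]],float),K,np.array([s["k1"],0,0,0,0.]))[0,0]
    R=np.array(s["R"]);t=np.array(s["t"])
    return -R.T@t, R.T@np.array([p[0],p[1],1])
def onz(s,u,v,z):
    c,d=ray(s,u,v); return (c+d*(z-c[2])/d[2])
def proj(s,X):
    K=np.array([[s["fx"],0,s["cx"]],[0,s["fy"],s["cy"]],[0,0,1.]])
    R=np.array(s["R"]);t=np.array(s["t"])
    return cv2.projectPoints(np.array(X,float).reshape(-1,3),cv2.Rodrigues(R)[0],t,K,np.array([s["k1"],0,0,0,0.]))[0][:,0]
E
python3 - <<'E'
from h import *
s=pickle.load(open("pics/top0.pkl","rb"))
g=cv2.cvtColor(s["img"],cv2.COLOR_RGB2GRAY)
m=(g>205).astype(np.uint8); m[:155]=0;m[275:]=0;m[:,:100]=0;m[:,200:]=0
n,l,st,ce=cv2.connectedComponentsWithStats(m)
print([(st[i].tolist(),ce[i]) for i in range(1,n) if st[i][4]>8])
cv2.imwrite("pics/m.png",cv2.resize(m[150:280,85:245]*255,(800,650)[:2],interpolation=0))
f=lambda x,y:(85+x/5-.4,155+y/5-.4)
# outer collar points (zoomed coords by eye), z~108
P=np.array([onz(s,*f(*p),106)[:2] for p in [(148,330),(165,410),(210,480),(340,528),(430,510),(500,455),(548,340),(530,230),(470,150),(370,112),(270,125)]])
A=np.c_[2*P,np.ones(len(P))];q=np.linalg.lstsq(A,(P**2).sum(1),rcond=None)[0]
c=q[:2];R=np.sqrt(q[2]+c@c);print("c",c,R, np.linalg.norm(P-c,axis=1).round(1))
for nm,p,z in [("lug top",(575,288),144),("sq center",(579,532),100),("sqTL",(553,510),100),("stud",(635,268),100),("hinge?",(138,222),114),("A",(232,85),114),("hb1",(152,187),114),("hb2",(118,250),114)]:
    w=onz(s,*f(*p),z); d=w[:2]-c; print(nm,w.round(1),np.linalg.norm(d).round(1),np.degrees(np.arctan2(d[1],d[0])).round(1))
E
```

```text
[]
c [507.83109428 171.5123652 ] 96.0124421613741 [93.7 95.  98.  96.5 96.6 95.7 94.9 95.  96.9 96.4 97.2]
lug top [524.1  60.7 144. ] 112.0 -81.7
sq center [413.2  60.2 100. ] 146.0 -130.4
sqTL [422.9  72.6 100. ] 130.4 -130.6
stud [535.5  38.4 100. ] 135.9 -78.3
hinge? [549.1 269.6 114. ] 106.4 67.2
A [614. 228. 114.] 120.3 28.0
hb1 [565.6 263.7 114. ] 108.8 57.9
hb2 [535.8 278.5 114. ] 110.6 75.3
```

View pics/m.png

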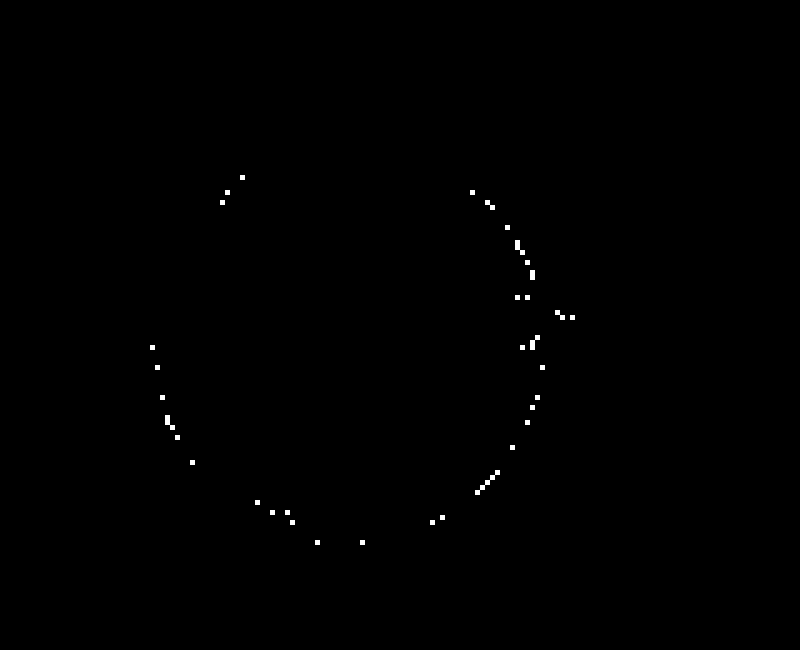

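Run:
```python
from h import *
s=pickle.load(open("pics/top0.pkl","rb"));q=pickle.load(open("pics/scene0.pkl","rb"))
c=np.array([508,171.5])
z=lambda x,y:(270+x*.225-.4,105+y*.225-.4)
f=lambda x,y:(85+x/5-.4,155+y/5-.4)
print("scene obs edge",z(490,45),"top obs outline mid left", f(90,410),f(235,80))
for a in (64,66.5,69):
  y=np.r_[np.cos(np.radians(a)),np.sin(np.radians(a)),0];x=np.array([y[1],-y[0],0])
  H=np.r_[c,114]+108*y; zz=np.array([0,0,1.])
  for th in (.9,1.,1.1,1.2,1.3,1.4):
    u=-y*np.cos(th)+zz*np.sin(th); n=y*np.sin(th)+zz*np.cos(th)
    C=H+u*101-3*n
    ph=np.linspace(0,2*np.pi,90)
    ring=np.array([C+77*(np.cos(p)*u+np.sin(p)*x) for p in ph])
    P=proj(s,ring);Q=proj(q,ring)
    tz=lambda p:(((p+.4)-[85,155])*5).round()
    sz=lambda p:(((p+.4)-[270,105])/.225).round()
    print(a,th,"top bbox",tz(P.min(0)),tz(P.max(0)),"scene",sz(Q.min(0)),sz(Q.max(0)),"edge",sz(proj(q,H+u*178-3*n)[0]),tz(proj(s,H+u*178-3*n)[0]))
```

```text
scene obs edge (379.85, 114.725) top obs outline mid left (102.6, 236.6) (131.6, 170.6)
64 0.9 top bbox [119. 105.] [324. 435.] scene [369.  99.] [532. 368.] edge [382. 108.] [280. 316.]
64 1.0 top bbox [106.  96.] [295. 424.] scene [397.  86.] [537. 366.] edge [411.  95.] [243. 299.]
64 1.1 top bbox [91. 87.] [268. 413.] scene [426.  76.] [543. 364.] edge [441.  85.] [204. 280.]
64 1.2 top bbox [72. 77.] [242. 401.] scene [455.  69.] [550. 363.] edge [474.  78.] [164. 260.]
64 1.3 top bbox [48. 66.] [220. 389.] scene [484.  65.] [561. 362.] edge [508.  73.] [123. 239.]
64 1.4 top bbox [22. 54.] [201. 377.] scene [508.  65.] [576. 362.] edge [543.  73.] [ 83. 218.]
66.5 0.9 top bbox [121. 106.] [318. 441.] scene [372.  98.] [531. 366.] edge [382. 108.] [280. 316.]
66.5 1.0 top bbox [109.  98.] [288. 431.] scene [401.  86.] [535. 363.] edge [411.  95.] [243. 300.]
66.5 1.1 top bbox [94. 89.] [259. 421.] scene [431.  75.] [541. 361.] edge [442.  84.] [203. 282.]
66.5 1.2 top bbox [75. 80.] [232. 410.] scene [461.  68.] [548. 360.] edge [475.  76.] [162. 264.]
66.5 1.3 top bbox [52. 69.] [209. 399.] scene [491.  63.] [557. 359.] edge [509.  72.] [120. 245.]
66.5 1.4 top bbox [24. 59.] [191. 388.] scene [517.  62.] [571. 359.] edge [544.  71.] [ 79. 226.]
69 0.9 top bbox [123. 108.] [312. 447.] scene [375.  98.] [530. 363.] edge [382. 109.] [281. 315.]
69 1.0 top bbox [112. 100.] [281. 438.] scene [404.  85.] [534. 361.] edge [411.  95.] [242. 300.]
69 1.1 top bbox [98. 92.] [250. 429.] scene [435.  74.] [539. 359.] edge [442.  83.] [202. 285.]
69 1.2 top bbox [79. 83.] [223. 420.] scene [467.  66.] [545. 357.] edge [476.  75.] [160. 268.]
69 1.3 top bbox [56. 74.] [199. 410.] scene [498.  61.] [553. 356.] edge [510.  70.] [118. 251.]
69 1.4 top bbox [27. 64.] [180. 400.] scene [525.  60.] [566. 356.] edge [545.  68.] [ 76. 233.]
```

```bash
python3 -m crank '{"slide":[[0,0,-0.02],[-0.036,-0.011,-0.003],[-0.036,-0.011,-0.003],[-0.036,-0.011,-0.003],[-0.036,-0.011,0],[-0.036,-0.011,0],[-0.036,-0.011,0],[0,0,0]],"twist":[0.065,0,0,0,0,0,0,0]}' 1 40
```

```text
time: 0.9
tool_pos: [377.6, 415.0, 259.7]
tcp_rot: [-179.9, 0.1, 156.3]
ft_force: [0.2, 0.5, -0.6]
finger_gap: 0.2
```

```bash
python3 -m crank '{"slide":[[-0.036,-0.011,-0.003],[-0.036,-0.011,0],[-0.036,-0.011,0],[-0.036,-0.011,0],[-0.036,-0.011,0],[-0.036,-0.009,0],[0,0,0]],"twist":[0,0,0,0,0,0,0]}'
python3 - <<'E'
from h import *
from bench import viewer
for n in("scene","top"):
    s=viewer.snapshot(n); pickle.dump(s,open(f"pics/{n}1.pkl","wb")); I=s["img"][:,:,::-1]
    a=I[60:240,270:510] if n=="scene" else I[130:280,60:260]
    cv2.imwrite(f"pics/{n}1.png",cv2.resize(a,(800,600),interpolation=cv2.INTER_CUBIC))
E
```

```text
time: 1.6
tool_pos: [549.5, 270.5, 262.3]
tcp_rot: [-179.9, 0.0, 156.3]
ft_force: [-1.5, 0.1, 0.3]
finger_gap: -0.1
```

View pics/scene1.png

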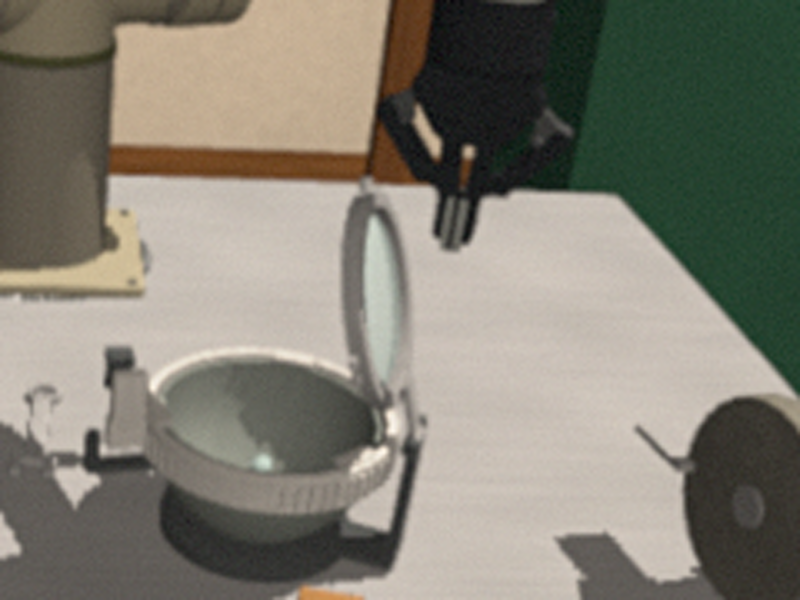

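View pics/top1.png

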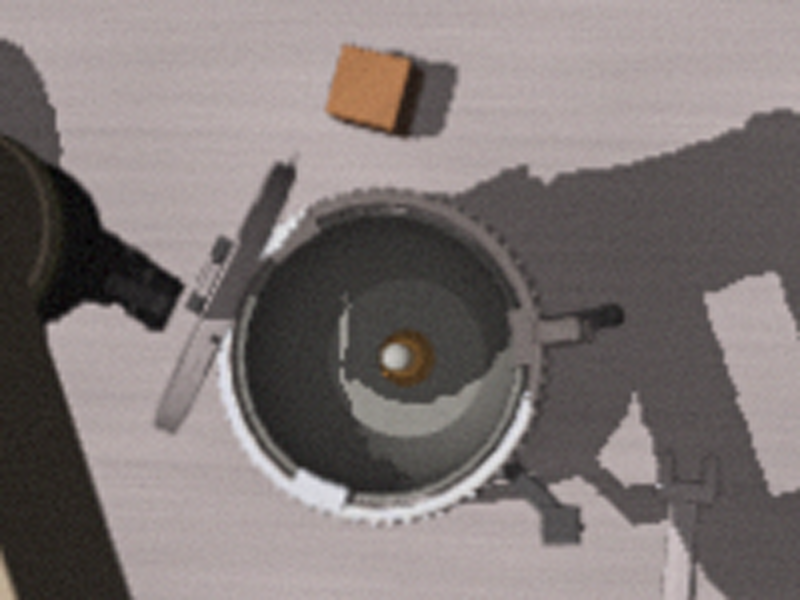

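```bash
python3 -m crank '{"slide":[[0,-0.02,0],[0,-0.02,0],[0,-0.012,0.001],[0,-0.01,0.005],[0,-0.008,0.005],[0,-0.007,0.005],[0,0,0]],"twist":[0,0,0,0,0,0,0]}'
python3 - <<'E'
from h import *
from bench import viewer
for n in("scene","top"):
    s=viewer.snapshot(n); pickle.dump(s,open(f"pics/{n}2.pkl","wb")); I=s["img"][:,:,::-1]
    a=I[60:240,270:510] if n=="scene" else I[130:280,60:260]
    cv2.imwrite(f"pics/{n}2.png",cv2.resize(a,(800,600),interpolation=cv2.INTER_CUBIC))
E
```

```text
time: 2.4
tool_pos: [515.9, 202.0, 246.2]
tcp_rot: [-179.9, -0.1, 156.5]
ft_force: [-0.3, 0.2, 0.8]
finger_gap: 0.0
```

View pics/scene2.png

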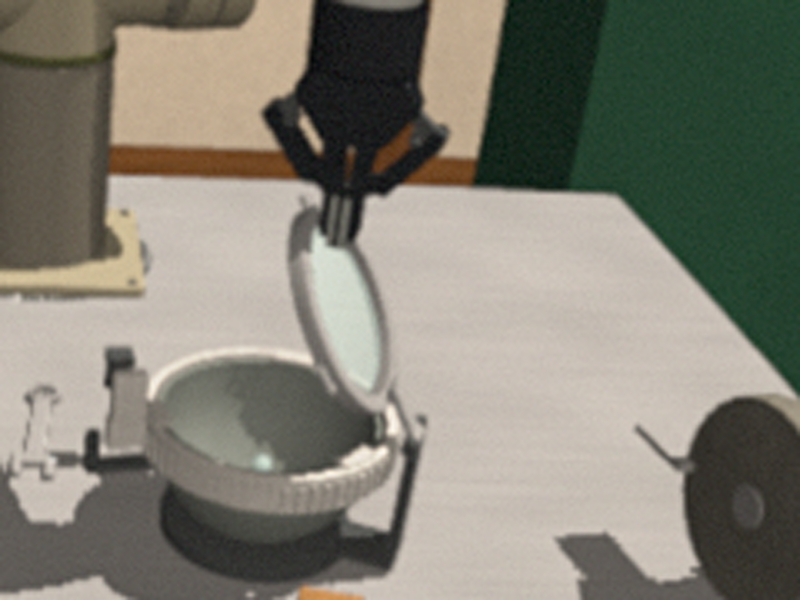

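```bash
python3 -m crank '{"slide":[[0,-0.014,0.006],[0,-0.012,0.011],[0,-0.011,0.012],[0,-0.0095,0.013],[0,-0.0085,0.014],[0,-0.007,0.015],[0,-0.005,0.015],[0,0,0]],"twist":[0,0,0,0,0,0,0,0]}'
python3 - <<'E'
from h import *
from bench import viewer
for n in("scene","top"):
    s=viewer.snapshot(n); pickle.dump(s,open(f"pics/{n}3.pkl","wb")); I=s["img"][:,:,::-1]
    a=I[60:240,270:510] if n=="scene" else I[130:280,60:260]
    cv2.imwrite(f"pics/{n}3.png",cv2.resize(a,(800,600),interpolation=cv2.INTER_CUBIC))
E
```

```text
time: 3.3
tool_pos: [488.2, 140.6, 158.4]
tcp_rot: [-179.9, -0.2, 156.5]
ft_force: [-0.1, -0.8, 0.3]
finger_gap: -0.2
```

View pics/scene3.png

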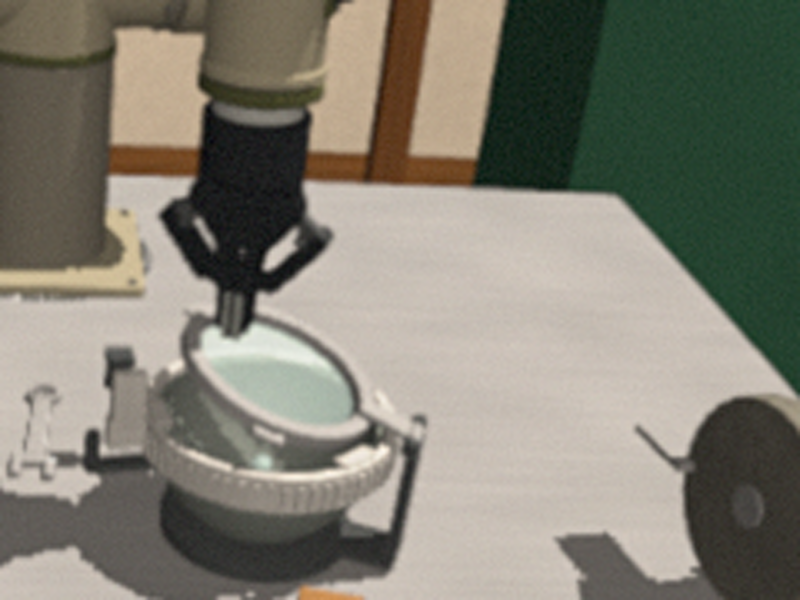

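```bash
python3 -m crank '{"slide":[[0,-0.006,0.01],[0,-0.005,0.01],[0,-0.005,0.01],[0,-0.003,0.006],[0,0,0.004],[0,0,0]],"twist":[0,0,0,0,0,0]}' ;  python3 -m crank '{"slide":[[0,0,0.002],[0,0,0.001],[0,0,0]],"twist":[0,0,0]}'
```

```text
time: 4.0
tool_pos: [481.6, 123.4, 120.3]
tcp_rot: [-179.9, -0.1, 156.5]
ft_force: [0.1, -0.1, -0.1]
finger_gap: 0.3
time: 4.3
tool_pos: [482.4, 123.9, 118.3]
tcp_rot: [-180.0, 0.0, 156.5]
ft_force: [-0.8, -0.7, 0.5]
finger_gap: 0.2
```

```bash
for i in 1 2 3; do python3 -m crank '{"slide":[[0,0,0.001],[0,0,0.001],[0,0,0]],"twist":[0,0,0]}' | egrep 'pos|force'; done
```

```text
tool_pos: [482.4, 123.9, 116.3]
ft_force: [-0.7, -0.0, 0.4]
tool_pos: [482.3, 123.9, 114.2]
ft_force: [-1.0, -0.3, 0.9]
tool_pos: [482.3, 123.9, 112.2]
ft_force: [0.7, -0.3, 0.3]
```

```bash
for i in 1 2 ; do python3 -m crank '{"slide":[[0,0,0.001],[0,0,0]],"twist":[0,0]}' | egrep 'pos|force'; done
python3 - <<'E'
from h import *
from bench import viewer
for n in("scene","top"):
    s=viewer.snapshot(n); pickle.dump(s,open(f"pics/{n}4.pkl","wb")); I=s["img"][:,:,::-1]
    a=I[60:240,270:510] if n=="scene" else I[130:280,60:260]
    cv2.imwrite(f"pics/{n}4.png",cv2.resize(a,(800,600),interpolation=cv2.INTER_CUBIC))
E
```

```text
tool_pos: [482.3, 123.9, 111.2]
ft_force: [-0.3, 0.0, 0.9]
tool_pos: [482.2, 123.9, 110.2]
ft_force: [0.0, 0.1, -0.4]
```

View pics/scene4.png

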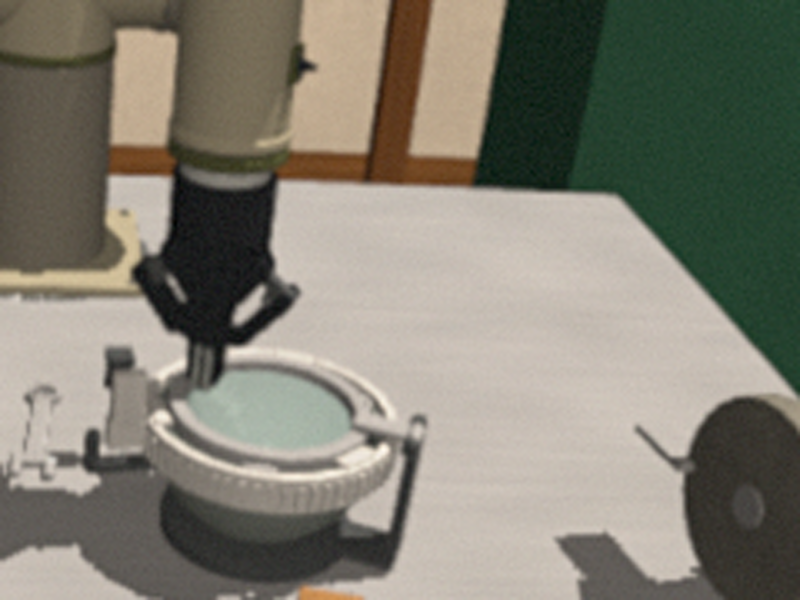

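```bash
for i in 1 2 ; do python3 -m crank '{"slide":[[0,0,0.001],[0,0,0]],"twist":[0,0]}' | egrep 'pos|force'; done
```

```text
tool_pos: [482.2, 123.9, 109.1]
ft_force: [0.6, -0.2, -0.1]
tool_pos: [482.2, 123.9, 108.1]
ft_force: [-0.4, 0.7, 0.4]
```

```bash
for i in 1 2 ; do python3 -m crank '{"slide":[[0,0,0.001],[0,0,0]],"twist":[0,0]}' | egrep 'pos|force'; done
python3 - <<'E'
from h import *
from bench import viewer
for n in("scene","top"):
    s=viewer.snapshot(n); pickle.dump(s,open(f"pics/{n}5.pkl","wb")); I=s["img"][:,:,::-1]
    a=I[150:210,310:410] if n=="scene" else I[130:280,60:260]
    cv2.imwrite(f"pics/{n}5.png",cv2.resize(a,(800,480 if n=="scene" else 600),interpolation=cv2.INTER_CUBIC))
E
```

```text
tool_pos: [482.2, 123.8, 107.1]
ft_force: [-1.0, -0.2, 0.6]
tool_pos: [482.2, 123.8, 106.1]
ft_force: [0.2, 0.1, -0.4]
```

View pics/scene5.png

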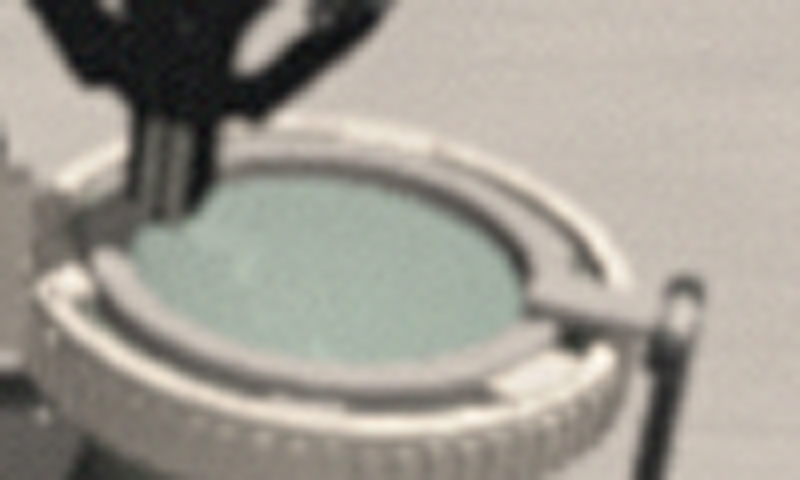

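View pics/top5.png

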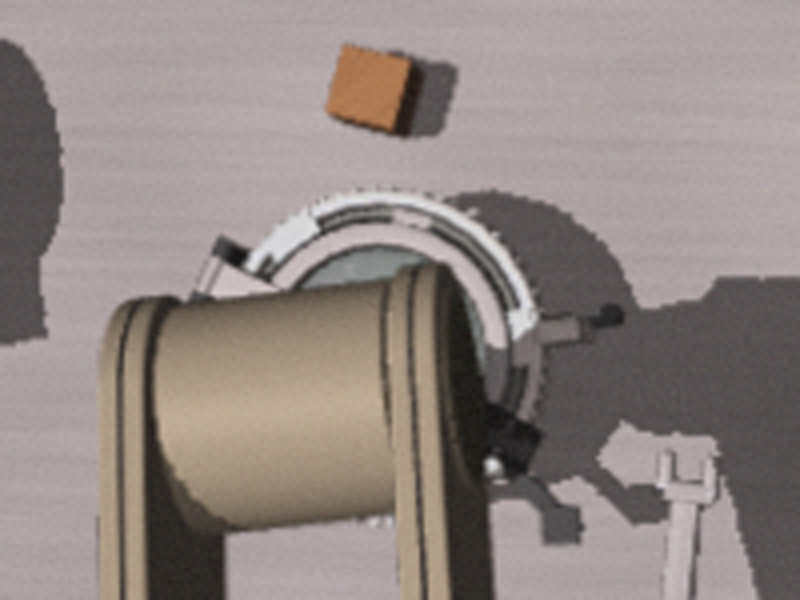

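Run:
```python
from h import *
q=pickle.load(open("pics/scene5.pkl","rb"))
c=np.array([508,171.5]);a=np.radians(66.5)
y=np.r_[np.cos(a),np.sin(a),0];x=np.array([y[1],-y[0],0]);H=np.r_[c,114]+108*y; zz=np.array([0,0,1.])
I=cv2.resize(q["img"][150:210,310:410,::-1],(800,480),interpolation=cv2.INTER_CUBIC)
for th,col in((0,(0,0,255)),(.05,(255,0,0))):
    u=-y*np.cos(th)+zz*np.sin(th); n=y*np.sin(th)+zz*np.cos(th);C=H+u*101-3*n
    P=np.array([C+77*(np.cos(p)*u+np.sin(p)*x) for p in np.linspace(0,2*np.pi,90)])
    p=((proj(q,P)+.5-[310,150])*8).astype(int); cv2.polylines(I,[p],True,col,1)
P=[np.r_[c,110]+95*(np.cos(p)*x+np.sin(p)*y) for p in np.linspace(0,2*np.pi,90)]
cv2.polylines(I,[((proj(q,P)+.5-[310,150])*8).astype(int)],True,(0,200,0),1)
cv2.imwrite("pics/ov5.png",I)
```

```text
(no output)
```

View pics/ov5.png

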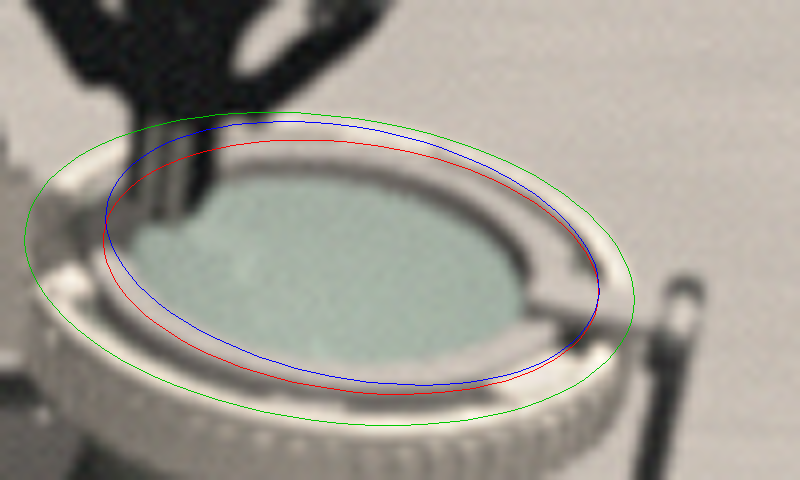

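```bash
for i in 1 2 3; do python3 -m crank '{"slide":[[0,0,0.001],[0,0,0]],"twist":[0,0]}' | egrep 'pos|force'; done
```

```text
tool_pos: [482.3, 123.8, 106.0]
ft_force: [-5.1, 0.6, 8.2]
tool_pos: [482.3, 123.8, 105.9]
ft_force: [-8.2, -1.3, 16.1]
tool_pos: [482.4, 123.8, 105.8]
ft_force: [-12.8, -1.4, 24.0]
```

```bash
python3 -m crank '{"slide":[[0,0,-0.004],[0,0,-0.02],[0,0,-0.04],[0,0,-0.04],[0,0,0]],"twist":[0,0,0,0,0]}' - ; python3 -m crank '{"slide":[[0,0,0],[0,0,0],[0,0,0],[0,0,0],[0,0,0],[0,0,0],[0,0,0],[0,0,0]],"twist":[0.145,0.145,0.145,0.145,0.145,0.145,0.145,0]}' 0.3 20
python3 - <<'E'
from h import *
from bench import viewer
for n in("scene","top"):
    s=viewer.snapshot(n); pickle.dump(s,open(f"pics/{n}6.pkl","wb")); I=s["img"][:,:,::-1]
    a=I[105:225,280:440] if n=="scene" else I[130:280,60:260]
    cv2.imwrite(f"pics/{n}6.png",cv2.resize(a,(800,600),interpolation=cv2.INTER_CUBIC))
E
```

```text
time: 7.7
tool_pos: [485.7, 124.3, 213.9]
tcp_rot: [179.7, 0.5, 156.5]
ft_force: [0.1, 0.6, 0.4]
finger_gap: -0.4
time: 8.5
tool_pos: [482.1, 123.8, 206.7]
tcp_rot: [-180.0, 0.0, 98.2]
ft_force: [-0.0, -0.0, -0.1]
finger_gap: 60.1
```

View pics/scene6.png

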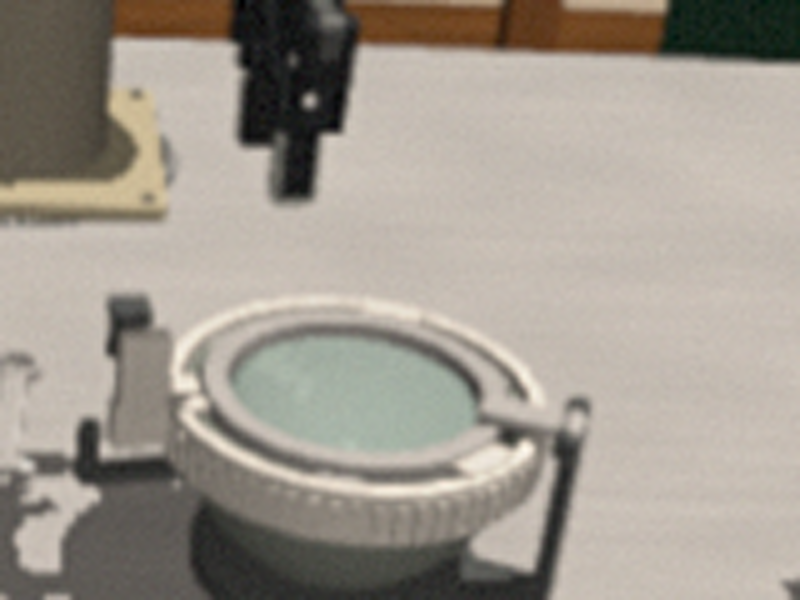

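View pics/top6.png

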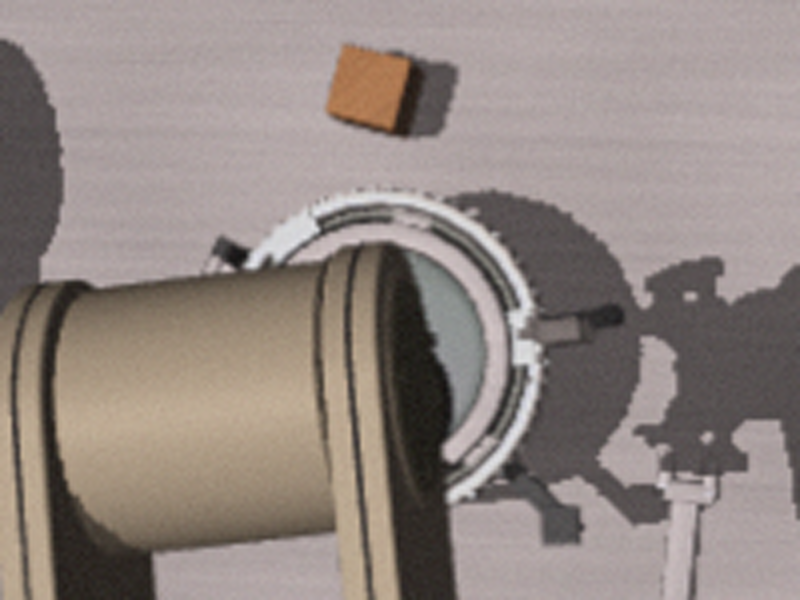

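```bash
python3 -m crank '{"slide":[[-0.022,0.011,0],[-0.022,0.011,0],[-0.0215,0.0105,0],[0,0,0.015],[0,0,0.015],[0,0,0.01],[0,0,0]],"twist":[0,0,0,0,0,0,0]}'
python3 - <<'E'
from h import *
from bench import viewer
for n in("scene","top"):
    s=viewer.snapshot(n); pickle.dump(s,open(f"pics/{n}7.pkl","wb")); I=s["img"][:,:,::-1]
    a=I[105:225,260:420] if n=="scene" else I[130:280,60:260]
    cv2.imwrite(f"pics/{n}7.png",cv2.resize(a,(800,600),interpolation=cv2.INTER_CUBIC))
E
```

```text
time: 9.3
tool_pos: [521.8, 64.5, 164.3]
tcp_rot: [-179.7, -0.0, 98.5]
ft_force: [-0.2, 0.1, 0.4]
finger_gap: 59.6
```

View pics/scene7.png

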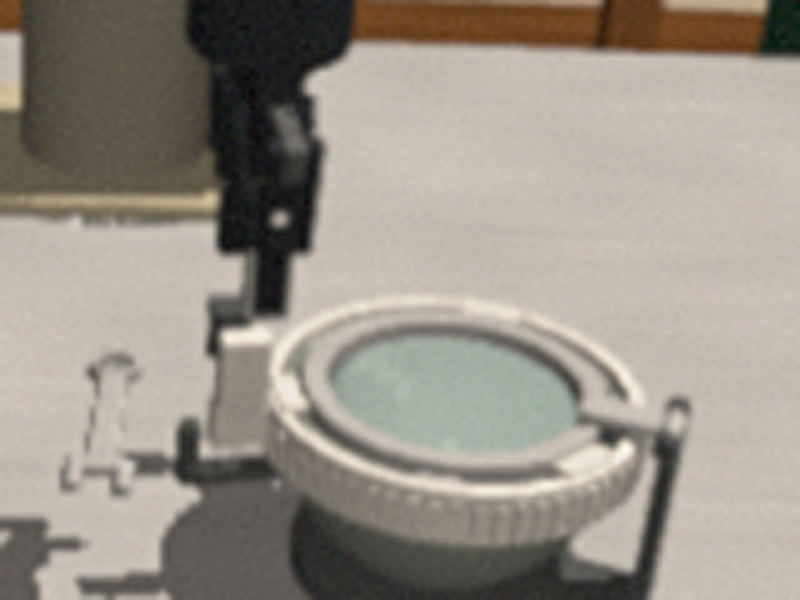

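View pics/top7.png

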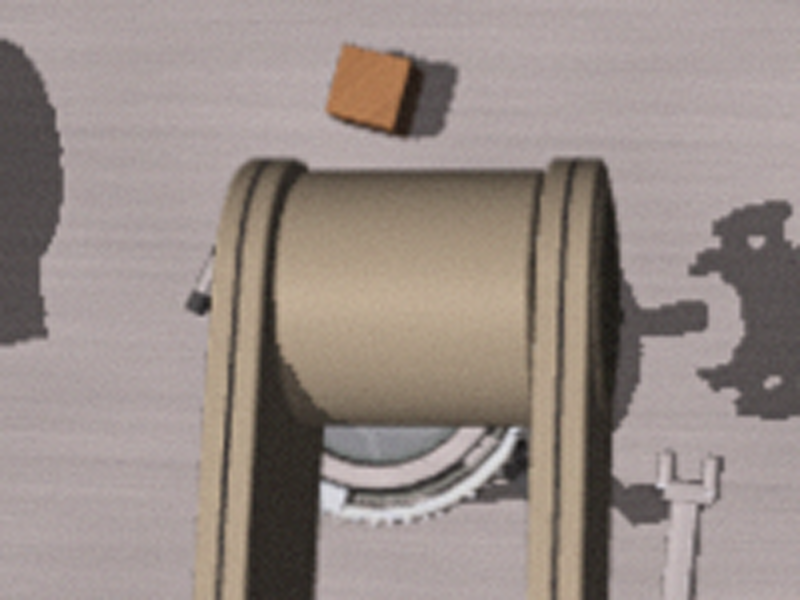

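Run:
```python
from h import *
s=pickle.load(open("pics/scene7.pkl","rb"));t=pickle.load(open("pics/top0.pkl","rb"))
z=lambda p:(p+.5-[260,105])*5
print(z(proj(s,[[521.8,64.5,164],[550,68,170],[493,60,170],[523.7,63.6,144],[521.8,76.5,144],[525.6,50.7,144]])))
# lug end faces in scene at z144: near corners zoom (217,335)-(272,335) 
for p in[(222,335),(275,335),(222,450)]:
    u=np.array(p)/5+[260,105]-.5; print(onz(s,*u,144 if p[1]<400 else 110))
```

```text
[[250.49917531 296.50498517]
 [261.91496981 313.99726572]
 [239.16471118 257.79194972]
 [246.08310392 334.55428054]
 [272.39913987 333.48202163]
 [219.67823658 335.63361427]]
[524.89882018  51.85325757 144.        ]
[523.22993746  77.67824438 144.        ]
[575.3646402   52.00457313 110.        ]
```

```bash
python3 -m crank '{"slide":[[0,0,0.015],[0,0,0.012],[0,0,0.01],[0,0,0.005],[0,0,0]],"twist":[0,0,0,0,0]}'
python3 -m crank '{"slide":[[0,0,0],[0,0,0],[0,0,0],[0,0,0],[0,0,0],[0,0,0],[0,0,0]],"twist":[0,0,0,0,0,0,0]}' 0.7 20
python3 -m crank '{"slide":[[0,0,0],[0,0,0],[0,0,0],[0,0,0],[0,0,0],[0,0,0],[0,0,0]],"twist":[0,0,0,0,0,0,0]}' 0.8 20
```

```text
time: 9.9
tool_pos: [523.1, 63.7, 123.9]
tcp_rot: [-179.9, -0.0, 98.4]
ft_force: [0.3, 0.4, 0.4]
finger_gap: 59.8
time: 10.6
tool_pos: [524.0, 63.8, 125.4]
tcp_rot: [180.0, 0.0, 98.4]
ft_force: [-0.0, 0.1, 0.1]
finger_gap: 25.3
time: 11.3
tool_pos: [524.0, 63.8, 125.3]
tcp_rot: [180.0, 0.0, 98.4]
ft_force: [-0.3, 0.0, 0.2]
finger_gap: 17.0
```

```bash
python3 -m crank '{"slide":[[0,0,0],[0,0,0],[0,0,0],[0,0,0]],"twist":[0,0,0,0]}' 1 25
python3 -m crank '{"slide":[[0.00014,-0.00544,0],[0.00014,-0.00544,0],[0.00014,-0.00544,0],[0.00014,-0.00544,0],[0,0,0]],"twist":[0.05,0.05,0.05,0.05,0]}'
```

```text
time: 11.7
tool_pos: [524.2, 63.7, 125.5]
tcp_rot: [180.0, 0.0, 98.4]
ft_force: [2.3, -0.9, 0.4]
finger_gap: 13.4
time: 12.2
tool_pos: [502.1, 62.9, 125.4]
tcp_rot: [180.0, -0.0, 86.9]
ft_force: [0.5, 0.9, 1.0]
finger_gap: 13.9
```

```bash
python3 -m crank '{"slide":[[0.00014,-0.00544,0],[0.00014,-0.00544,0],[0.00014,-0.00544,0],[0.00014,-0.00544,0],[0.00014,-0.00544,0],[0.00014,-0.00544,0],[0.00014,-0.00544,0],[0,0,0]],"twist":[0.05,0.05,0.05,0.05,0.05,0.05,0.05,0]}'
python3 - <<'E'
from h import *
from bench import viewer
for n in("scene","top"):
    s=viewer.snapshot(n); pickle.dump(s,open(f"pics/{n}8.pkl","wb")); I=s["img"][:,:,::-1]
    a=I[105:225,260:420] if n=="scene" else I[130:280,60:260]
    cv2.imwrite(f"pics/{n}8.png",cv2.resize(a,(800,600),interpolation=cv2.INTER_CUBIC))
E
```

```text
time: 13.0
tool_pos: [465.4, 71.8, 125.4]
tcp_rot: [180.0, -0.0, 66.9]
ft_force: [1.7, 3.0, -0.1]
finger_gap: 13.4
```

View pics/scene8.png

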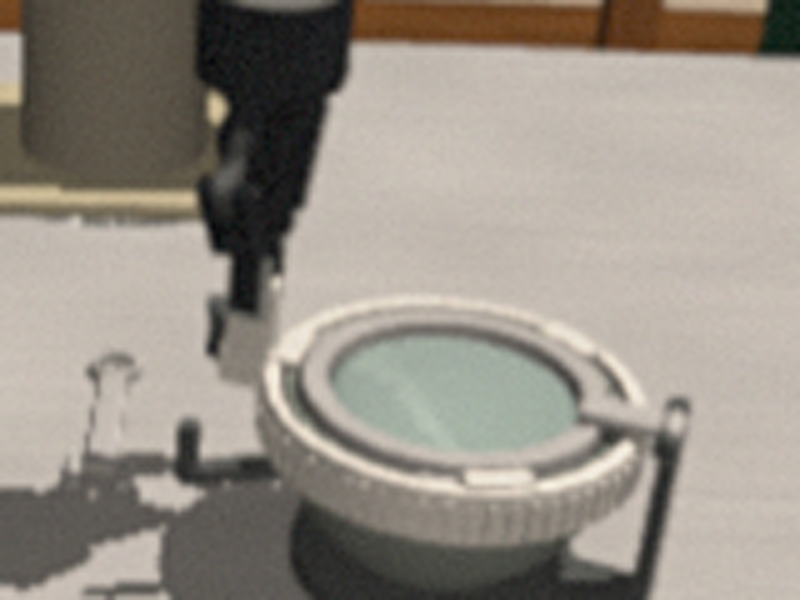

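View pics/top8.png

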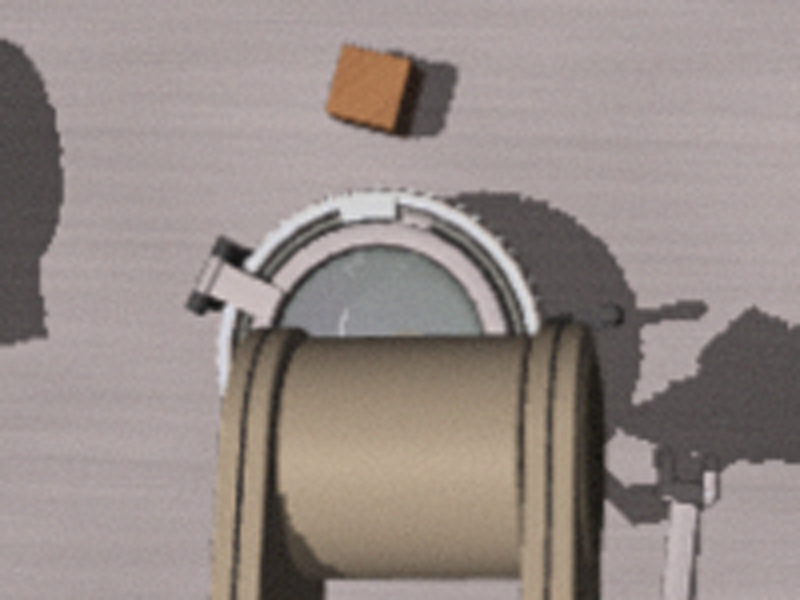

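```bash
python3 -m crank '{"slide":[[0.00014,-0.00544,0],[0.00014,-0.00544,0],[0.00014,-0.00544,0],[0.00014,-0.00544,0],[0.00014,-0.00544,0],[0.00014,-0.00544,0],[0,0,0],[0,0,0]],"twist":[0.05,0.05,0.05,0.05,0.05,0.05,0,0]}'
python3 -m crank '{"slide":[[0,0,0],[0,0,0],[0,0,0],[0,0,0],[0,0,0],[0,0,0]],"twist":[0,0,0,0,0,0]}' 0.4
python3 -m crank '{"slide":[[0,0,-0.01],[0,0,-0.02],[0,0,-0.03],[0,0,-0.04],[0,0,-0.03],[0.03,0.03,0],[0.03,0.03,0],[0,0,0]],"twist":[0,0,0,0,0,0,0,0]}'
```

```text
time: 13.9
tool_pos: [438.0, 89.0, 125.4]
tcp_rot: [-180.0, -0.1, 49.8]
ft_force: [2.5, 4.8, -0.4]
finger_gap: 13.0
time: 14.5
tool_pos: [437.6, 88.5, 125.3]
tcp_rot: [-180.0, 0.0, 49.7]
ft_force: [0.8, 0.5, -0.2]
finger_gap: 51.4
time: 15.3
tool_pos: [525.0, 95.4, 253.4]
tcp_rot: [-179.9, 0.1, 49.6]
ft_force: [-1.6, 0.5, -0.9]
finger_gap: 51.5
```

```bash
python3 -m crank '{"slide":[[0.018,-0.04,0],[0.018,-0.04,0],[0.018,-0.04,0],[0.018,-0.04,0],[0.018,-0.04,0],[0.018,-0.04,0],[0.018,-0.04,0],[0.018,-0.04,0]],"twist":[0,0,0,0,0,0,0,0]}'
python3 -m crank '{"slide":[[0.01,-0.04,0],[0.01,-0.04,0],[0,0,0]],"twist":[0,0,0]}'
python3 - <<'E'
from h import *
from bench import viewer
for n in("scene","top"):
    s=viewer.snapshot(n); pickle.dump(s,open(f"pics/{n}9.pkl","wb")); I=s["img"][:,:,::-1]
    a=I[105:225,260:420] if n=="scene" else I[155:275,85:245]
    cv2.imwrite(f"pics/{n}9.png",cv2.resize(a,(800,600),interpolation=cv2.INTER_CUBIC))
E
```

```text
time: 16.1
tool_pos: [370.2, 413.6, 256.4]
tcp_rot: [180.0, -0.1, 49.7]
ft_force: [1.4, 0.7, 0.5]
finger_gap: 51.1
time: 16.4
tool_pos: [319.8, 482.5, 256.0]
tcp_rot: [-179.9, -0.0, 49.9]
ft_force: [1.1, -0.6, -0.3]
finger_gap: 51.0
```

View pics/scene9.png

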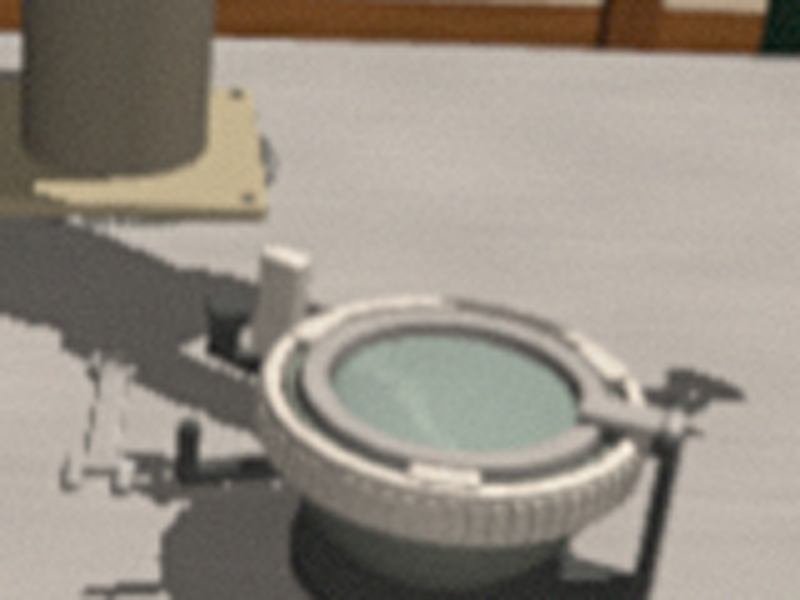

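View pics/top9.png

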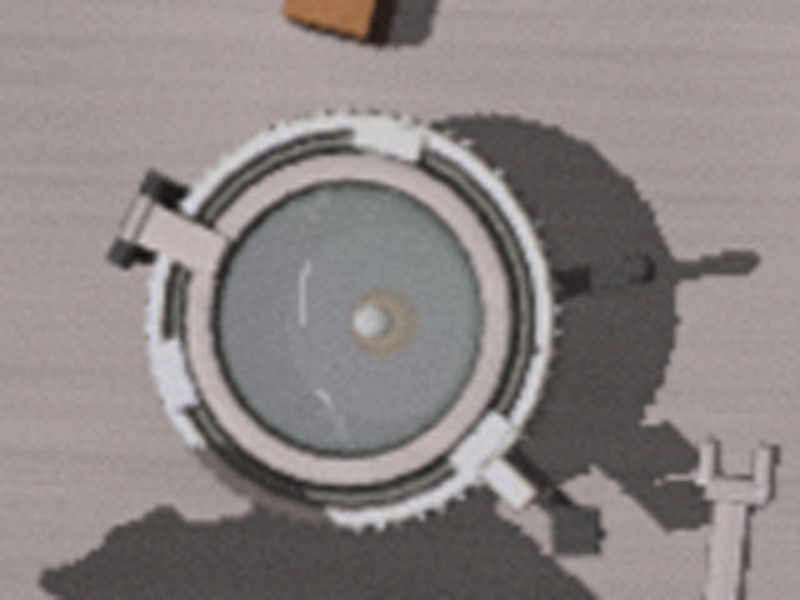

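Run:
```python
from h import *
s=pickle.load(open("pics/top9.pkl","rb"))
g=cv2.cvtColor(s["img"],cv2.COLOR_RGB2GRAY)
a=g[235:271,172:212]; cv2.imwrite("pics/lm9.png",cv2.resize(a,(800,720)[:2],interpolation=cv2.INTER_CUBIC)[:600])
print(a.shape)
I=s["img"].astype(int)
# glass disc by R-B colour: fit circle edges
b=(I[:,:,0]-I[:,:,2]); 
c0=onz(s,154.6,218.6,110)[:2]
# radial profile edges: darkest->ring etc. outer collar edge
G=cv2.GaussianBlur(g,(0,0),.7).astype(float)
for (lo,hi,zz,nm) in ((58,70,110,"glass edge"),(72,84,111,"rim outer")):
  c=np.array([508,171.5])
  for it in range(4):
    pts=[]
    for p in np.linspace(0,2*np.pi,72,endpoint=False):
        rr=np.linspace(lo,hi,60); X=np.c_[c[0]+rr*np.cos(p),c[1]+rr*np.sin(p),np.full(60,zz)]
        uv=proj(s,X).astype(np.float32); v=cv2.remap(G.astype(np.float32),uv[None,:,0],uv[None,:,1],cv2.INTER_LINEAR)[0]
        d=np.gradient(v); k=np.argmax(d) if nm=="glass edge" else np.argmin(d)
        if 3<k<56 and abs(d[k])>.8: pts.append(X[k,:2])
    P=np.array(pts)
    for _ in range(4):
        q=np.linalg.lstsq(np.c_[2*P,np.ones(len(P))],(P**2).sum(1),rcond=None)[0];c=q[:2];R=np.sqrt(q[2]+c@c)
        e=np.abs(np.linalg.norm(P-c,axis=1)-R); P=P[e<max(1.2,2*np.median(e))]
  print(nm,c.round(2),R.round(1),len(P),e.mean().round(2))
```

```text
(36, 40)
glass edge [507.78 170.24] 64.6 67 0.39
rim outer [507.54 169.97] 75.7 59 0.46
```

View pics/lm9.png

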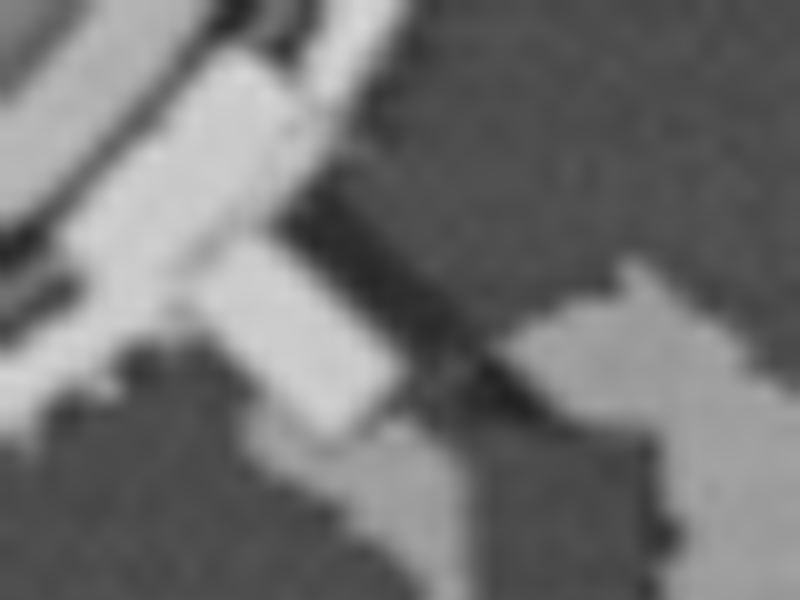

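Run:
```python
from h import *
s=pickle.load(open("pics/top9.pkl","rb"));t=pickle.load(open("pics/top0.pkl","rb"))
A=np.hstack([cv2.resize(cv2.convertScaleAbs(x["img"][240:276,180:215,::-1],alpha=1.6),(390,400),interpolation=cv2.INTER_CUBIC) for x in (t,s)])
cv2.imwrite("pics/mk.png",A)
```

```text
(no output)
```

View pics/mk.png

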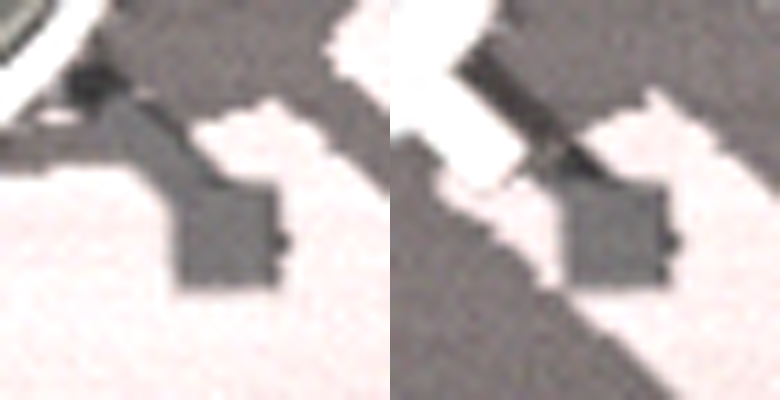

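```bash
python3 - <<'E'
from h import *
s=pickle.load(open("pics/top9.pkl","rb"));sc=pickle.load(open("pics/scene9.pkl","rb"))
print("cam",ray(s,250,190)[0],ray(sc,250,190)[0])
ang=lambda w,c:(np.linalg.norm(w[:2]-c).round(1),np.degrees(np.arctan2(*(w[:2]-c)[::-1])).round(2))
f=lambda x,y:(172+x/20-.5,235+y/20-.5)
lug=onz(s,*f(296,333),144); mk=onz(s,199.7,260.83,100); tip=onz(s,180+174/11.14-.5,240+185/11.11-.5,100)
e1=(onz(s,*f(405,365),144)+onz(s,*f(335,435),144))/2; e2=(onz(s,*f(250,235),144)+onz(s,*f(195,295),144))/2
print(lug,mk,tip,e1,e2,"lug dir",ang(e1,e2[:2]))
for c in ([507.7,170.1],[508,171.5]): print(c,"lug",ang(lug,c),"mk",ang(mk,c),"tip",ang(tip,c))
# scene: lug top quad & mark quad from scene9.png (5x zoom, origin 260,105)
z=lambda x,y:(260+x/5-.4,105+y/5-.4)
l2=onz(sc,*z(285,254),144); m2=onz(sc,*z(232,303),100); print("scene",l2,m2)
E
python3 - <<'E'
from h import *
s=pickle.load(open("pics/scene9.pkl","rb"))
cv2.imwrite("pics/sm9.png",cv2.resize(cv2.convertScaleAbs(s["img"][145:190,295:350,::-1],alpha=1.3),(733,600),interpolation=cv2.INTER_CUBIC))
E
```

```text
cam [ 491.41570207  -67.36149566 1220.24195115] [1377.68126981   -9.87561451  621.77283998]
[436.92803456  87.30282562 144.        ] [413.56855363  61.86581355 100.        ] [423.9324346   72.80651272 100.        ] [429.82299112  78.81017806 144.        ] [444.14943866  95.76140861 144.        ] lug dir (np.float64(22.2), np.float64(-130.2))
[507.7, 170.1] lug (np.float64(108.9), np.float64(-130.52)) mk (np.float64(143.4), np.float64(-131.01)) tip (np.float64(128.4), np.float64(-130.73))
[508, 171.5] lug (np.float64(110.2), np.float64(-130.17)) mk (np.float64(144.7), np.float64(-130.74)) tip (np.float64(129.6), np.float64(-130.42))
scene [436.65092621  88.51173573 144.        ] [410.86991957  64.63958796 100.        ]
```

View pics/sm9.png

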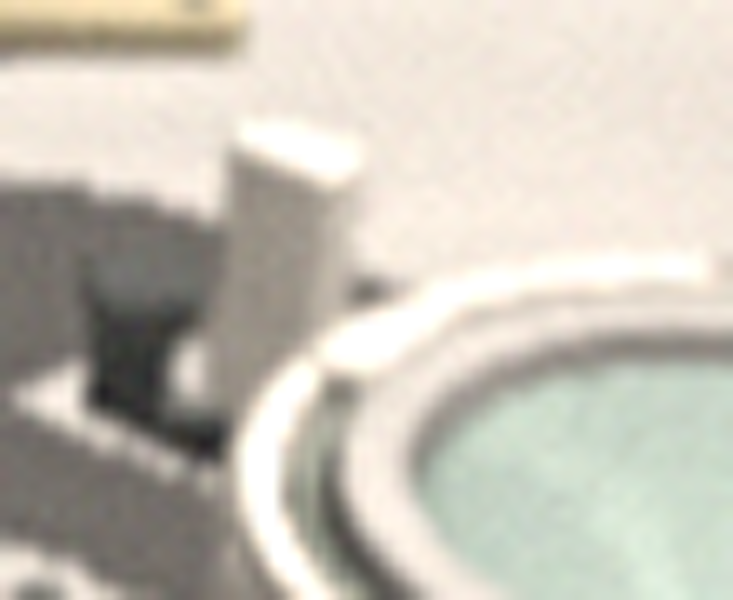

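Run:
```python
from bench import hand_in
print(hand_in())
```

```text
the job is handed in; nothing more can be done
None
```

I shut the glass front first, then turned the collar clockwise to the lock mark, and handed the job in at about 16.5 s. `hand_in` gave no verdict.

- **Front:** I pushed it down with closed fingers along its arc. It met its stop, where further commands moved the tool by only about 0.1 mm each and the force rose to about 24 N vertically and 13 N sideways. The later pictures show it lying flat in the bowl after the arm withdrew.
- **Collar:** I gripped the lug with 25 N and turned it about 0.85 rad, then opened the fingers and moved the arm clear.
- **Final check:** In the top view the lug is at −130.5° around the lamp's axis and the mark is between −130.7° and −131.0°. They line up to within about 0.5°. The tool position while gripping put the lug at −130.7°.
- **Disagreements:**
  - The tool height read about 106 mm at the front's stop, where the rim's outer face should be at about 111 mm. The tip was probably on recessed glass.
  - A rough reading of the scene view put the mark 3–4 mm from the top-view position. I trusted the top view, where the distances from the lamp's axis matched the given ones.
- **Other items:** I saw no contact with anything else. The carton and spanner look unmoved in the last close-ups. I did not re-measure the other items.

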